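# Unlatch the tub sealing press and hold it open

### The arm

A 6-joint arm with a two-finger parallel gripper is mounted at the origin on a cart in front of the work surface, level with it; the furniture and walls round the work are solid. World frame = base frame: x ahead of the robot, y to its left, z up, the work surface at z = 0. Lengths are in m, angles in rad, forces in N, time in s.
With the tool pointing down it reaches from about 0.35 to 0.95 m from the base axis. Payload 17.4 kg.
Tool frame: the origin (TCP) lies at the very end of the fingers, on their centre line; the grasp point (between the pads) lies 19 mm behind it; x points along the fingers, y is the direction in which the jaws open and shut, and the axes are right-handed (so a half turn about x gives the same grasp; the last joint's range is limited). The gripper opens to 93 mm and grips with 3 to 60 N. Pads are 15 mm wide; open, the fingers measure 128 mm over their backs; the gripper's body (75 mm by 188 mm) begins 65 mm behind the grasp point.
Start: joints at [1.266, 0.116, 1.442, -0, 1.584, -0.038], TCP at [0.178, 0.651, 0.219] pointing down, gripper open.
Joint ranges: [-2.83, 2.83], [-0.83, 2.19], [0.07, 2.5], [-1.14, 4.28], [0.01, 3], [-2.97, 2.97]. Speed limits (rad/s): [1.89, 1.89, 2.22, 3.14, 3.14, 3.14].

### API

Orientations are given as a unit quaternion [x, y, z, w].
In Python, from station import robot, eoat, read_camera, camera_model, hand_in, look_for, masks_of gives the robot as it stands. The module is installed in compiled form; this text tells all that it offers. Calls block until the motion is done:
- robot.goto(position, orientation): joint-space move of the TCP to a pose.
- robot.line_to(position, speed=0.15, rotation=None, force_limit=None): straight line of the TCP; rotation=None keeps the orientation; speed is the mean speed in m/s. With force_limit (N) it stops when the force on the tool has changed by that much, and returns True; else False.
- robot.move_joints(angles): joint-space move.
- eoat.open_gripper() and eoat.grasp(newtons=None): open the fingers fully, or close them until they stop; newtons is the grip in N (None keeps the last).
- robot.wait(seconds).
- robot.ik(position, orientation): joint angles nearest the present ones, or None.
- robot.sense(): the state.
- read_camera(name): name is "side" or "top"; returns the picture (480x640x3 uint8, red, green, blue); there is no depth.
- camera_model(name): a dict with "camera_matrix" (3x3 intrinsics, pixels), "k1" (the pictures are not rectified: a ray, as slopes to the right and down, at radius r is drawn at 1 + k1 r^2 times it, then the intrinsics apply), "rvec" (rotation vector, rad) and "tvec" (3), from world to camera coordinates, as OpenCV has them. Camera axes: x right, y down, z forward; pixel columns grow to the right and rows downward; lengths in m; the calibration is good to about 2 mm. A picture is of the moment at which its call begins. camera_model takes no time and is no camera call.
A pose or a line that the arm cannot do raises robot.PlanningError and nothing moves.
- hand_in(): hands the job in, once; it reports no verdict.
Trained networks look in the newest picture that a camera, given by its name, has taken for a name from the list of things; names that differ only in an ending like _2 or _b are one class to them, and where a whole thing is asked for, a point or a joint stands for the part that bears it (a point fixed in the world has none). Each returns a list of dicts, best first, with "confidence" (0 to 1); they miss things now and then, are a little off and sometimes report something else, mostly with a low value. They report only what shows in the picture. A call takes as long as a camera call. They do not tell look-alikes from the thing itself.
- look_for(camera, target): "centre" ([column, row] in pixels, amid what is visible of it).
- masks_of(camera, target): "region" (480x640 bool, what is visible of it) and "centre" ([column, row] in pixels, amid what is visible of it).
The state is a dict: "t": time; "joints": joint angles; "qd": joint speeds; "joint_efforts": joint torques, N m; "position": TCP position; "tcp_rot": TCP orientation; "ft_force": force on the tool from outside, world axes, zero at the start; "ft_torque": the same for the moment, N m; "grip_width": finger opening in m.
Only numpy, scipy, OpenCV 4.12 (cv2) and the standard library are available. Lean on these libraries where they do the work, as an engineer would, in place of code of your own. Each camera call takes 0.05 s, during which the arm holds its last target.

### The job

A yoghurt pot sits under the closed arm of the small white tub sealing press. Pull the red latch tab on the front end of the arm sideways to the left (seen from the front of the press, where the robot stands) against its spring, then lift the arm off its stud until it is about 30 degrees open or more, and finish still holding it up there with the gripper, so that somebody can take the pot out. Leave the pot in its seat and do not disturb the other things on the worktop.

Things in the scene. Friction and masses are not known exactly. Their poses are not given: they have to be found in the camera images.
- press: White tub sealing press, fixed; base 250 x 110 mm, 16 mm high. Origin: base centre at worktop height; x from its front (latch) to its rear hinge, y to its left seen from the front. A grey arm (beam 26 mm wide, top at 112 mm) with a sealing disc 2 mm over the pot ends in a front coupler, 52 x 48 mm, over a steel stud at x = -85 mm: round head 26 mm wide, flat below, 80 to 92 mm high.
- latch_tab (a point): Red upright tab of the sliding latch on top of the coupler; 28 mm along the press's x, 12 mm thick along its y, standing free from 117 to 160 mm above the worktop with the arm down. The point: tab's middle line, 15 mm below its top, 85 mm in front of the press's origin. Axes those of the arm; y is the direction of pulling. It moves with the arm, so the arm can be lifted by the tab.
- hinge_line (a point): Middle of the arm's hinge pin, 105 mm above the worktop and 105 mm behind the press's origin. The hinge line runs along the press's y. The latch_tab point lies 190 mm in front of it and 40 mm above it with the arm down.
- latch (a joint): Slide of the latch along the press's +y (left seen from the front), m: 0 = home, bolt under the stud's head, arm locked down; the arm is free from about 0.009; end stop 0.016. A spring pushes it home with about 6 N at 0, 11 N at the stop. With the arm about 0.12 rad up the bolt is above the head and the latch may go home.
- press_arm (a joint): Opening angle of the arm, rad: 0 = closed, grows as the front end goes up, stop at 1.0. No spring and hardly any friction: the arm (about 0.5 kg, 3 to 4 N at the tab) falls shut when let go.
- yoghurt_pot: White yoghurt pot with fruit picture, 72 mm wide and 71 mm high, loose in a low metal ring (12 mm high) on the press's base, under the sealing disc. Origin: centre of its underside.
- lemon: Loose lemon, 83 x 58 x 58 mm, bystander. Origin: under its middle.
- tumbler: Loose blue tumbler, 81 mm wide, 114 mm high, bystander. Origin: centre of its underside.
- dial_timer: Loose kitchen timer with red top, 67 mm wide, 47 mm high, bystander. Origin: centre of its underside.
Things that resemble listed ones, but are neither listed nor needed, are in the scene too. What is shaped like the yoghurt_pot but green or purple is not meant.

How it is judged:
On the way, in this order (a step that is already met when the one before it is completed fails the run):
1. the latch is drawn sideways (9 mm or more) with the arm still down (value of joint latch above 0.009 m and value of joint press_arm below 0.06 rad), for 0.05 s.
2. the arm is lifted clear of the stud (value of joint press_arm above 0.2 rad), for 0.1 s.
At the end, for the whole second after the job is handed in: The arm is held still by the fingers at 0.42 rad (24 degrees) or more open; the pot stands in its seat within 10 mm of where it was, and the bystanders within 20 mm (value of joint press_arm above 0.42 rad and velocity of joint press_arm between -0.1 and 0.1 rad/s and contact force between the fingers and press above 1 N and z of yoghurt_pot in the frame of press below 0.022 m and angle between yoghurt_pot's own z axis and vertical below 0.15 rad and distance of yoghurt_pot from where it was at the start of the episode below 0.01 m and distance of each of lemon, tumbler, dial_timer from where it was at the start of the episode below 0.02 m); the arm keeps its last pose, push and grip.
It fails at once if the yoghurt pot is knocked out of its seat or tipped (distance of yoghurt_pot from where it was at the start of the episode above 0.02 m or angle between yoghurt_pot's own z axis and vertical above 0.3 rad).
It fails at once if a bystander is pushed more than 20 mm (distance of any of lemon, tumbler, dial_timer from where it was at the start of the episode above 0.02 m).
It also fails if it takes over 35 s, if anything falls off the work surface, if the arm or the gripper's body presses on something with over 40 N, if the wrist force passes 120 N, or if a joint passes its speed limit or range.

## Working session

There is one attempt and no reset: what is moved stays moved. The work goes in short steps, each a Python script; the robot and the scene stay as the last script left them, time stands still between calls to the robot, and variables do not carry over. Pictures are saved under pics/ and viewed, and the job is handed in when it is done.

```bash
mkdir -p pics; ls; python3 - <<'E'
from station import *
import cv2
for n in("side","top"):
    im=read_camera(n); cv2.imwrite(f"pics/{n}0.png",im[:,:,::-1]); m=camera_model(n); print(n,m)
    for t in("press","latch_tab","yoghurt_pot"):
        print(t,[(d["centre"],round(d["confidence"],2)) for d in look_for(n,t)])
print(robot.sense())
E
```

```text
pics
side {'camera_matrix': array([[527.79729983,   0.        , 320.24496068],
       [  0.        , 527.79729983, 241.54989702],
       [  0.        ,   0.        ,   1.        ]]), 'k1': -0.14992319731229128, 'rvec': array([ 2.32990653,  0.01122188, -0.00677961]), 'tvec': array([-0.47994445,  0.22527534,  0.8379238 ])}
press [([360.8, 241.2], 0.78)]
latch_tab [([320.1, 221.2], 0.58), ([346.8, 230.5], 0.27)]
yoghurt_pot [([348.6, 334.1], 0.82), ([416.6, 314.7], 0.81), ([290.0, 317.6], 0.74), ([364.8, 251.5], 0.57)]
top {'camera_matrix': array([[476.28341063,   0.        , 317.64334214],
       [  0.        , 476.28341063, 241.36412124],
       [  0.        ,   0.        ,   1.        ]]), 'k1': -0.04789506870634336, 'rvec': array([ 2.11875398, -2.18129272,  0.13481735]), 'tvec': array([0.24379683, 0.49269053, 0.97990977])}
press [([296.5, 220.7], 0.9)]
latch_tab [([305.5, 250.0], 0.83)]
yoghurt_pot [([379.4, 270.9], 0.67), ([395.6, 228.0], 0.66), ([304.4, 250.6], 0.52)]
{'t': 0.4, 'joints': array([ 1.26622286e+00,  1.16060273e-01,  1.44164605e+00,  5.70025559e-06,
        1.58399067e+00, -3.78088899e-02]), 'qd': array([-2.97283709e-04,  6.84662863e-04, -2.51041211e-05,  1.71818507e-03,
       -9.18299621e-04,  1.29700343e-04]), 'joint_efforts': array([-8.17217333e-04, -7.20183134e+01, -6.22067285e+01,  7.77150504e-02,
        1.95062289e-02,  1.06385804e-05]), 'position': array([0.17794951, 0.65111709, 0.21857687]), 'tcp_rot': array([ 0.09400008,  0.70083436, -0.09407209,  0.70081782]), 'ft_force': array([-0.39318283, -0.45340744, -0.03781054]), 'ft_torque': array([-0.01144124, -0.01638552, -0.01335743]), 'grip_width': 0.09295328482008122}
```

View pics/side0.png

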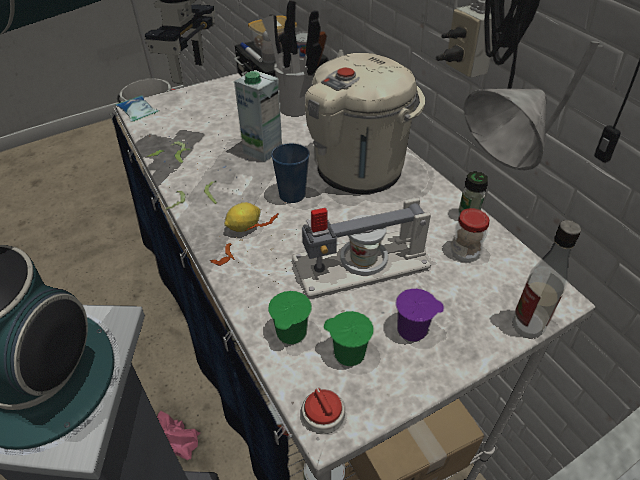

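View pics/top0.png

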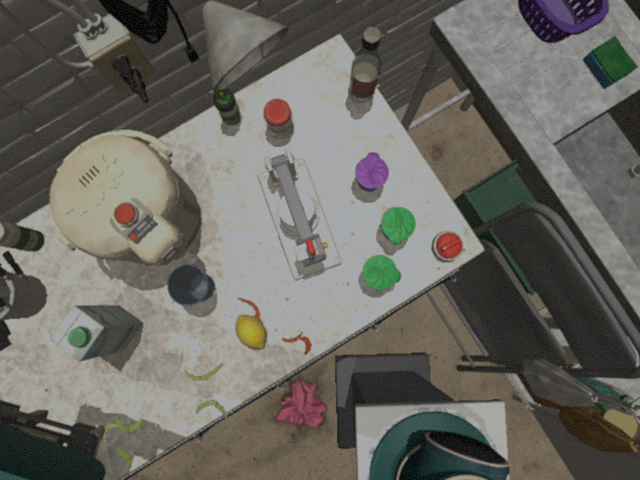

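```bash
python3 - <<'E'
import cv2
a=cv2.imread("pics/side0.png")[170:350,240:480]; cv2.imwrite("pics/sidec.png",cv2.resize(a,None,fx=3.3,fy=3.3,interpolation=cv2.INTER_CUBIC))
a=cv2.imread("pics/top0.png")[130:310,210:430]; cv2.imwrite("pics/topc.png",cv2.resize(a,None,fx=3.3,fy=3.3,interpolation=cv2.INTER_CUBIC))
E
```

```text
(no output)
```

View pics/sidec.png

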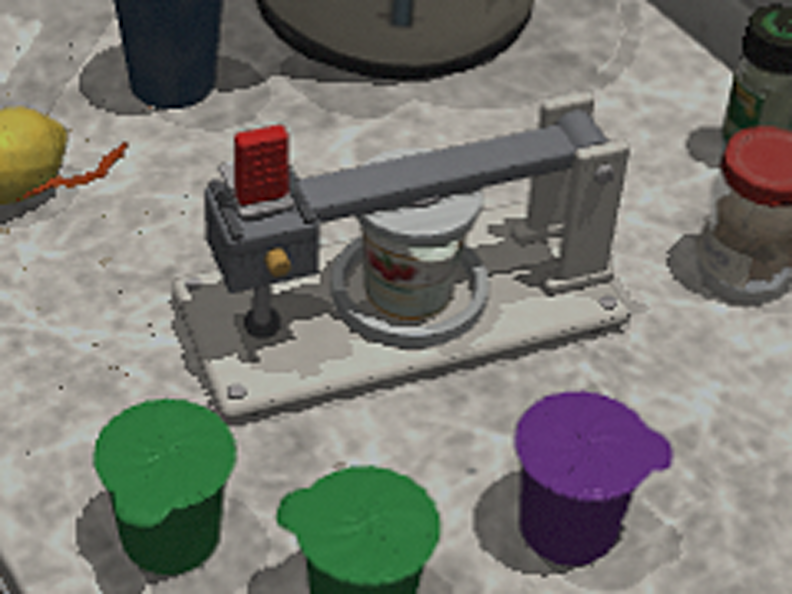

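View pics/topc.png

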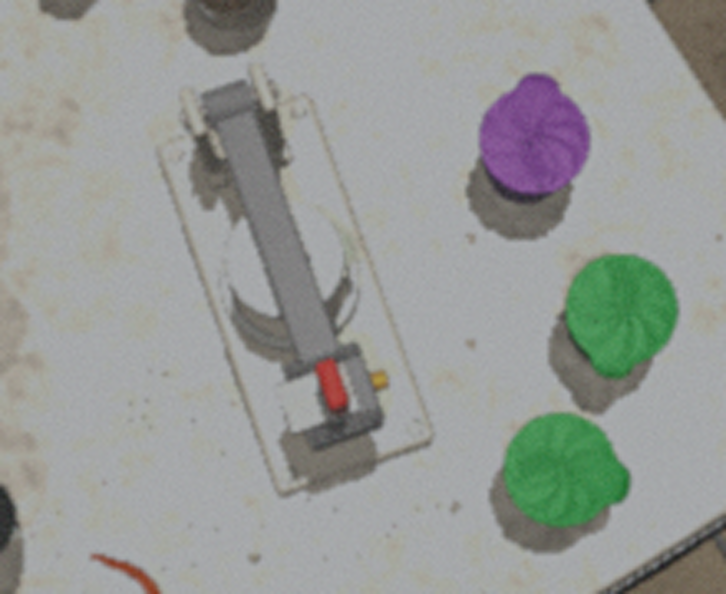

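The side picture shows the press at about (360,245), with its red tab at (319,220) on the coupler. Red things that could be mistaken for the tab are the timer (323,409), the jar lid (473,222) and the cooker button (345,73). The close crop confirms the tab: it stands upright on the coupler, in front of the grey beam. The pot to leave in place is the white one under the disc at (365,252); the green pots at (290,318) and (349,334) and the purple one at (416,315) are look-alikes.

Next I fit the press pose from the base corners in both views.

```bash
cat > h.py <<'E'
import numpy as np, cv2
from station import *
def proj(n,P):
    m=camera_model(n); P=np.atleast_2d(P).astype(float)
    R=cv2.Rodrigues(m["rvec"])[0]; c=P@R.T+m["tvec"]; s=c[:,:2]/c[:,2:]
    s=s*(1+m["k1"]*(s**2).sum(1,keepdims=True)); K=m["camera_matrix"]
    return s@K[:2,:2].T+K[:2,2]
def W(p,L):
    L=np.atleast_2d(L).astype(float); c,s=np.cos(p[2]),np.sin(p[2])
    return np.c_[p[0]+c*L[:,0]-s*L[:,1],p[1]+s*L[:,0]+c*L[:,1],L[:,2]]
E
python3 - <<'E'
from h import *
from scipy.optimize import least_squares
T=lambda a:np.array(a)/3.3
# front-left, front-right, rear-left, rear-right
L=np.array([[-.125,.055,.016],[-.125,-.055,.016],[.125,.055,.016],[.125,-.055,.016]])
top=T([(282,492),(432,436),(159,147),(308,93)])+[210,130]
# side: front-left(near left edge), front-right (bottom), rear-right
side=T([(178,284),(222,408),(628,312)])+[240,170]
tt=T([(341,409),(320,362)])+[210,130]
tL=np.array([[-.099,0,.16],[-.071,0,.16]])
f=lambda p:np.r_[(proj("top",W(p,L))-top).ravel(),(proj("side",W(p,L[[0,1,3]]))-side).ravel()]
best=min((least_squares(f,[.65,.1,y],loss="soft_l1") for y in np.arange(-3,3.2,.7)),key=lambda r:r.cost)
p=best.x; print(p,np.degrees(p[2]),best.cost); print(f(p).reshape(-1,2).round(1))
np.save("p.npy",p)
# tab box overlay
def box(x0,x1,y0,y1,z0,z1): return np.array([[x,y,z] for x in(x0,x1) for y in(y0,y1) for z in(z0,z1)])
B=[box(-.125,.125,-.055,.055,0,.016),box(-.099,-.071,-.006,.006,.117,.16),box(-.111,-.059,-.024,.024,.075,.112)]
E_=[(i,j) for i in range(8) for j in range(i) if bin(i^j).count("1")==1]
for n,(r,c) in dict(side=(170,240),top=(130,210)).items():
    im=cv2.imread(f"pics/{n}0.png")[r:r+180,c:c+230]; im=cv2.resize(im,None,fx=3.3,fy=3.3,interpolation=cv2.INTER_CUBIC)
    for b in B:
        q=((proj(n,W(p,b))-[c,r]+.5)*3.3).astype(int)
        for i,j in E_: cv2.line(im,tuple(map(int,q[i])),tuple(map(int,q[j])),(0,255,0),1)
    cv2.imwrite(f"pics/ov_{n}.png",im)
print("tab",W(p,[-.085,0,.145]),"hinge",W(p,[.105,0,.105]))
E
```

```text
[0.5557411  0.26728401 0.32101917] 18.393043356378545 8.993261167980991
[[-0.3  0.9]
 [ 2.4  0.3]
 [-1.  -0.9]
 [ 0.6 -1.2]
 [-3.2 -2.5]
 [-0.2  0.9]
 [ 1.6 -0.8]]
tab [[0.47508338 0.24046363 0.145     ]] hinge [[0.6553771  0.30041506 0.105     ]]
```

View pics/ov_side.png

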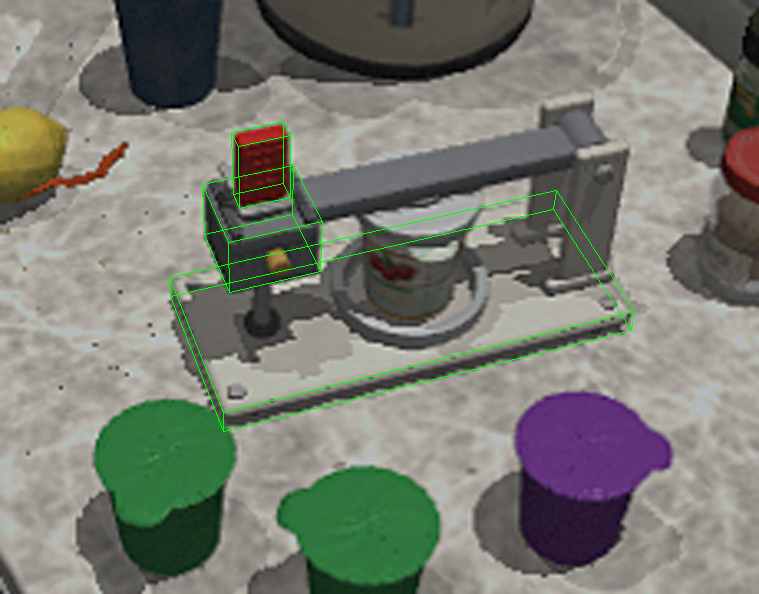

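View pics/ov_top.png

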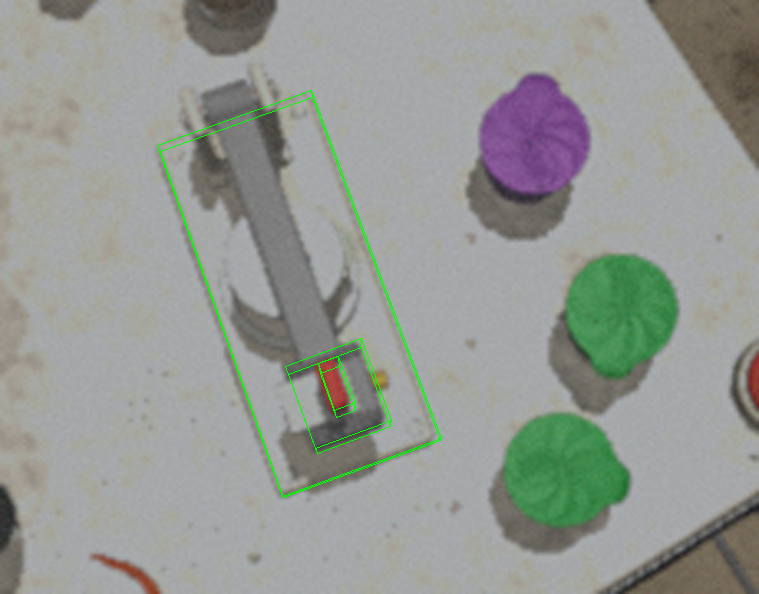

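```bash
cat >> h.py <<'E'
from scipy.spatial.transform import Rotation as Rn
from scipy.optimize import least_squares
def quat(yaw,t,s):
    xp=np.array([np.cos(yaw),np.sin(yaw),0]); yp=np.array([-np.sin(yaw),np.cos(yaw),0])
    d=-np.cos(t)*np.array([0,0,1])+np.sin(t)*xp; y=s*yp
    return Rn.from_matrix(np.c_[d,y,np.cross(d,y)]).as_quat(),d
def tcp(p,t0,s,a,dy,g):
    "arm angle a, latch pull dy, grasp point g (press frame, arm down)"
    h=np.array([.105,0,.105]); v=np.array(g)-h
    c,sn=np.cos(a),np.sin(a)
    v=np.array([c*v[0]+sn*v[2],v[1]+dy,-sn*v[0]+c*v[2]])
    q,d=quat(p[2],t0-a,s)
    return W(p,h+v)[0]+.019*d,q
def red(n,box):
    im=cv2.imread(f"pics/{n}0.png").astype(int); b,g,r=im[...,0],im[...,1],im[...,2]
    m=(r>90)&(g<.55*r)&(b<.55*r); M=np.zeros_like(m); r0,r1,c0,c1=box; M[r0:r1,c0:c1]=m[r0:r1,c0:c1]; return M
E
python3 - <<'E'
from h import *
p=np.load("p.npy")
box=np.array([[x,y,z] for x in(-.099,-.071) for y in(-.006,.006) for z in(.117,.16)])
cents={}
for n,b in dict(side=(195,240,300,340),top=(235,260,295,325)).items():
    M=red(n,b); v,u=np.nonzero(M); cents[n]=(u.mean(),v.mean(),u.min(),u.max()+1,v.min(),v.max()+1)
    q=proj(n,W(p,box))+.5
    h=cv2.convexHull(q.astype(np.float32)); mm=cv2.moments(h)
    print(n,M.sum(),cv2.contourArea(h),np.round(cents[n],1),"pred",mm["m10"]/mm["m00"]-.5,mm["m01"]/mm["m00"]-.5,q.min(0),q.max(0))
def f(o):
    r=[]
    for n in cents:
        h=cv2.convexHull((proj(n,W(p,box+[o[0],o[1],0]))*16).astype(np.float32)); mm=cv2.moments(h)
        r+= [mm["m10"]/mm["m00"]/16-cents[n][0], mm["m01"]/mm["m00"]/16-cents[n][1]]
    return r
r=least_squares(f,[0,0],diff_step=1e-3,x_scale=.01); print("tab offset in press frame",r.x,np.round(r.fun,2))
# heights: ground positions in top view
def ground(n,uv,z):
    return least_squares(lambda w:(proj(n,[w[0],w[1],z])-uv).ravel(),[.5,.3]).x
for k,uv,z in [("tumbler rim",(190,285),.114),("cooker lid",(118,195),.25),("carton cap",(78,337),.22),("lemon",(251,332),.03)]: print(k,ground("top",uv,z))
for t in("tumbler","yoghurt_pot"): pass
g=[-.085,0,.146]
for s in(1,-1):
  for t0 in(.0,.3,.5):
    qs=[robot.ik(*tcp(p,t0,s,a,dy,g)) for a,dy in((0,0),(0,.014),(.3,.014),(.6,.014))]
    print(s,t0,[None if q is None else np.round(q,2) for q in(qs[0],qs[-1])],[q is not None for q in qs])
E
```

```text
side 100 401.9650708131958 [319.1 213.6 311.  327.  208.  227. ] pred 318.74748410592065 219.48881639725025 [310.2957524  206.90939836] [328.10250452 233.24870492]
top 85 116.42826801189221 [309.9 246.  306.  315.  239.  254. ] pred 311.71867297631877 246.8367359201079 [306.38311322 238.0587444 ] [317.80224211 256.63987046]
tab offset in press frame [0.00333633 0.0067858 ] [ 0.27  3.07 -2.18  0.38]
tumbler rim [0.41065863 0.47967633]
cooker lid [0.56107901 0.56789116]
carton cap [0.32127525 0.6450701 ]
lemon [0.31310999 0.37410004]
1 0.0 [array([ 0.42, -0.16,  1.86, -0.  ,  1.44, -1.47]), array([ 0.41,  0.29,  1.31,  0.06,  2.14, -1.46])] [True, True, True, True]
1 0.3 [array([ 0.44, -0.35,  2.04, -0.04,  1.16, -1.44]), array([ 0.42,  0.11,  1.45,  0.03,  1.88, -1.47])] [True, True, True, True]
1 0.5 [array([ 0.45, -0.47,  2.16, -0.08,  0.96, -1.41]), array([ 0.43, -0.01,  1.56,  0.01,  1.69, -1.46])] [True, True, True, True]
-1 0.0 [array([ 0.42, -0.16,  1.86, -0.  ,  1.44,  1.67]), array([0.41, 0.29, 1.31, 0.06, 2.14, 1.68])] [True, True, True, True]
-1 0.3 [array([ 0.44, -0.35,  2.04, -0.04,  1.16,  1.7 ]), array([0.42, 0.11, 1.45, 0.03, 1.88, 1.68])] [True, True, True, True]
-1 0.5 [array([ 0.45, -0.47,  2.16, -0.08,  0.96,  1.73]), array([ 0.43, -0.01,  1.56,  0.01,  1.69,  1.68])] [True, True, True, True]
```

```bash
python3 - <<'E'
from h import *
p=np.load("p.npy")
box=np.array([[x,y,z] for x in(-.099,-.071) for y in(-.006,.006) for z in(.117,.16)])
obs={}
for n,b in dict(side=(200,240,305,335),top=(235,262,298,325)).items():
    im=cv2.imread(f"pics/{n}0.png").astype(int); B,G,R=im[...,0],im[...,1],im[...,2]
    m=(R>40)&(G<.6*R)&(B<.6*R); M=np.zeros(m.shape,np.uint8); M[b[0]:b[1],b[2]:b[3]]=m[b[0]:b[1],b[2]:b[3]]
    obs[n]=M; 
    for l in M[b[0]:b[1],b[2]:b[3]][::2]: print("".join(".#"[k] for k in l))
    print(n,M.sum())
best=[]
for ox in np.arange(-.006,.0061,.001):
  for oy in np.arange(-.006,.0091,.001):
    tot=[]
    for n in obs:
        h=cv2.convexHull((proj(n,W(p,box+[ox,oy,0]))).astype(np.float32))
        X=np.zeros((480*1,640),np.uint8); cv2.fillConvexPoly(X,np.round(h*16).astype(np.int32),1,shift=4)
        tot.append((X&obs[n]).sum()/(X|obs[n]).sum())
    best.append((sum(tot),ox,oy,*tot))
best.sort(reverse=True); print(np.round(best[:6],4))
E
```

```text
..............................
..............................
..............................
..............................
.................####.........
.......###############........
......################........
......################........
......################........
......################........
......################........
......################........
......################........
......################........
.......###############........
.......###########............
..............................
..............................
..............................
..............................
side 346
...........................
...........................
..........####.............
........######.............
........#######............
.........######............
..........######...........
..........#######..........
...........######..........
............####...........
...........................
...........................
...........................
...........................
top 89
[[ 1.4385e+00  0.0000e+00  1.0000e-03  8.0280e-01  6.3570e-01]
 [ 1.4384e+00  2.0000e-03  2.0000e-03  7.9810e-01  6.4030e-01]
 [ 1.4368e+00 -1.0000e-03  3.0000e-03  7.9450e-01  6.4230e-01]
 [ 1.4334e+00  2.0000e-03  1.0000e-03  7.9310e-01  6.4030e-01]
 [ 1.4230e+00  0.0000e+00  2.0000e-03  7.9180e-01  6.3120e-01]
 [ 1.4175e+00  2.0000e-03  3.0000e-03  7.7250e-01  6.4490e-01]]
```

Offset against the fit is about 1–2 mm, so the pose holds. Approaching now with the tool tilted 0.3 rad, so it ends leaning the other way after the lift.

```bash
cat >> h.py <<'E'
P=np.load("p.npy"); G=[-.085,.0015,.147]; T0,S=.3,1
def st(k=""):
    s=robot.sense(); print(k,"t%.2f"%s["t"],s["position"].round(4),"F",s["ft_force"].round(1),"w%.4f"%s["grip_width"])
E
python3 - <<'E'
from h import *
s=robot.sense(); robot.line_to([.16,.56,.40],speed=.25)
x,q=tcp(P,T0,S,0,0,G); d=quat(P[2],T0,S)[1]
robot.goto(x-.09*d,q); st("pre")
print(robot.line_to(x,speed=.08,force_limit=8)); st("at")
for n in("side","top"): cv2.imwrite(f"pics/{n}1.png",read_camera(n)[:,:,::-1])
a=cv2.imread("pics/side1.png")[130:310,220:440];b=cv2.imread("pics/top1.png")[160:340,200:420]
cv2.imwrite("pics/c1.png",cv2.resize(np.hstack([a,b]),None,fx=1.8,fy=1.8,interpolation=cv2.INTER_CUBIC))
E
```

```text
pre t3.10 [0.4547 0.2358 0.2151] F [0.  0.4 0.7] w0.0932
False
at t4.38 [0.4801 0.2438 0.1295] F [-0.4 -0.5  0.3] w0.0930
```

View pics/c1.png

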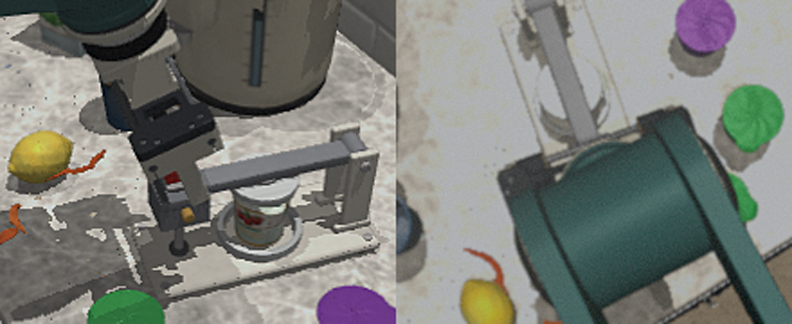

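The fingers straddle the red tab (crop 172,180), with no contact yet. Gripping and pulling.

```bash
python3 - <<'E'
from h import *
eoat.grasp(40); robot.wait(.2); st("grip")
yp=np.array([-np.sin(P[2]),np.cos(P[2]),0])
x0=robot.sense()["position"]; f0=robot.sense()["ft_force"]@yp
for k in (.005,.009,.012,.0135):
    robot.line_to(x0+k*yp,speed=.03); robot.wait(.1); s=robot.sense(); st(k); print(" moved",(s["position"]-x0)@yp,"Fy",s["ft_force"]@yp-f0)
E
```

```text
grip t5.90 [0.48   0.2436 0.1289] F [ 0.9 -3.3 -0. ] w0.0116
0.005 t6.32 [0.4786 0.2478 0.1288] F [ 1.3 -6.7  0.9] w0.0118
 moved 0.004521182182780624 Fy -3.266764286463794
0.009 t6.70 [0.4774 0.2515 0.1289] F [ 3.2 -7.7  0.5] w0.0120
 moved 0.008369728903748786 Fy -4.837513208563784
0.012 t7.05 [0.4765 0.2543 0.1289] F [ 3.  -8.8 -0.3] w0.0114
 moved 0.011287402619710283 Fy -5.814980668082644
0.0135 t7.40 [0.476  0.2556 0.1289] F [ 3.4 -9.   0.6] w0.0118
 moved 0.01268950874772288 Fy -6.176765777059721
```

The pull force is about 9.7 N, which the spring puts at roughly 12 mm of latch travel with the stop not reached. Now the lift on the arc about the hinge, first step guarded.

```bash
python3 - <<'E'
from h import *
g=[G[0],G[1],G[2]-.0003]
for a in (.06,.14,.24,.36,.48,.60):
    x,q=tcp(P,T0,S,a,.0135,g)
    hit=robot.line_to(x,speed=.06,rotation=q,force_limit=25); st((a,hit))
    if hit: break
for n in("side","top"): cv2.imwrite(f"pics/{n}2.png",read_camera(n)[:,:,::-1])
cv2.imwrite("pics/c2.png",cv2.resize(cv2.imread("pics/side2.png")[100:340,180:460],None,fx=2.4,fy=2.4,interpolation=cv2.INTER_CUBIC))
E
```

```text
(0.06, False) t7.73 [0.4775 0.2561 0.1391] F [  2.2 -10.2  -2.2] w0.0116
(0.14, False) t8.13 [0.4806 0.2571 0.1535] F [ 0.6 -9.7 -2.4] w0.0116
(0.24, False) t8.59 [0.4861 0.2589 0.1711] F [  0.6 -11.   -1. ] w0.0117
(0.36, False) t9.12 [0.4948 0.2618 0.1915] F [ -1.3 -11.   -0.4] w0.0119
(0.48, False) t9.64 [0.5058 0.2655 0.2107] F [ -1.2 -11.    1.8] w0.0123
(0.6, False) t10.17 [0.5189 0.2699 0.2284] F [ -1.8 -11.4   1.9] w0.0119
```

View pics/c2.png

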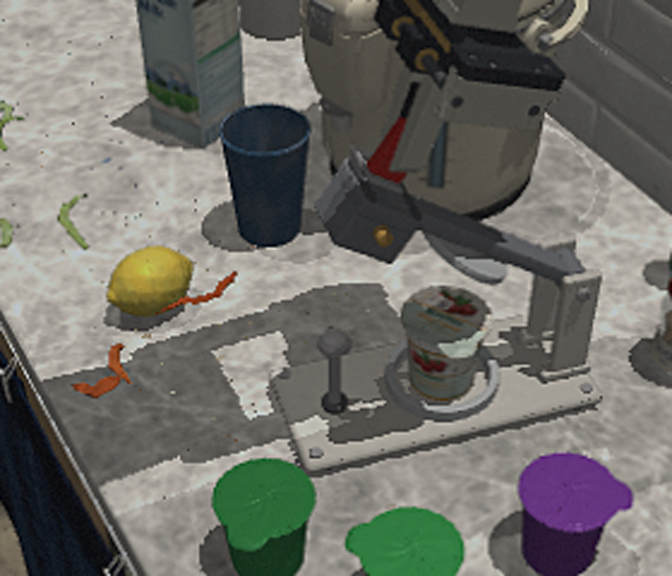

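The side crop shows the arm raised about 30° or more, the stud bare at (335,345), and the pot upright in its ring at (443,345). The lemon and tumbler look unmoved. One last steadiness check, then I hand in.

```bash
python3 - <<'E'
from h import *
robot.wait(.5); st("end"); print(np.abs(robot.sense()["qd"]).max())
a=cv2.imread("pics/side0.png",0);b=cv2.cvtColor(read_camera("side"),cv2.COLOR_RGB2GRAY)
for k,(c,r,w) in dict(lemon=(242,217,24),tumbler=(291,173,26),timer=(323,410,28),pot=(365,256,16)).items():
    t=a[r-w:r+w,c-w:c+w]; R=cv2.matchTemplate(b[r-w-12:r+w+12,c-w-12:c+w+12],t,cv2.TM_CCOEFF_NORMED); _,v,_,l=cv2.minMaxLoc(R); print(k,"shift px",np.array(l)-12,round(v,2))
hand_in(); st("after")
E
```

```text
end t10.77 [0.5189 0.2699 0.2284] F [ -0.7 -10.9   0.5] w0.0118
0.00164229403901953
lemon shift px [0 0] 0.91
tumbler shift px [0 0] 0.99
timer shift px [0 0] 1.0
pot shift px [0 0] 0.75
the job is handed in; nothing more can be done
the job is handed in; nothing more can be done
```

I gripped the red latch tab and pulled it left against its spring. I then lifted the arm to a commanded 0.60 rad (about 34°) and handed the job in at about 10.8 s, still holding it there. No verdict was reported.

- **Latch pull:** the fingers moved 12.7 mm sideways. The spring force was about 9.7 N, which fits roughly 12 mm of latch travel with the arm still down.
- **Hold:** the tab was still in the fingers at 11.8 mm width against its nominal 12 mm. The side picture showed the arm clearly open, and the robot was standing still.
- **Pot and bystanders:** lemon, tumbler and timer had not shifted a pixel in the side picture. The pot stood upright in its ring, also with zero shift. Its image match was weaker (0.75), probably because the disc no longer covers it.
- **Small disagreements:** my fit of the press was off by up to 4 pixels at one base corner. The tab measured 1–2 mm left of the fitted position, and I corrected the grasp for that. The arm angle was only commanded and seen in the picture, not measured separately.

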